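Prop the colour chart on the reading stand

TASK

An identification strip is about to be read: lift the yellow-edged colour chart out of the wire rack and lean it on the grey reading stand behind the strip, right way up with the colour patches facing out from the stand, its lower edge down on the ledge behind the lip, its back against the backrest, square to the stand and about centred on it. Set it down and let it go there rather than dropping it, and leave the blue-edged chart, the strip tray, the culture plates and the vials where they are.

Things in the scene. Friction and masses are not known exactly. Their poses are not given: they have to be found in the camera images.
- chart_center (a point): Centre of the chart to move: loose rigid board 210 wide (y) x 148 high (z) x 10 mm thick (x), 0.13 to 0.27 kg, yellow edges. x is the normal of the printed face (white with coloured patches; the other face is plain grey), z its up. It starts upright on its 210 mm edge in a rack slot, free to lean a few degrees; its top edge is 74 mm above this point, the upper half clear of the wires.
- chart_foot (a point): Middle of the chart's lower edge face (74 mm below chart_center along the chart's z), same axes.
- other_chart_center (a point): Centre of the other chart, same sizes and axes but blue-edged, standing in the other slot 70 mm away (centre to centre, along the rack's x). It stays there.
- rack: Chart rack, fixed: grey base 130 (x) x 190 (y) x 8 mm, origin at the centre of its underside on the bench. Two slots along y at x = -35 and +35 mm, each between two steel wire hoops whose tops are 78 mm above the bench, 155 mm wide, 14 mm clear between wires. Charts stand on the base top, printed faces to +x; either chart may be in either slot.
- ledge_corner (a point): Middle of the stand's inner corner where ledge and backrest meet, 10 mm above the bench. Axes: x level, out of the stand's front to the reader, y along the ledge, z up. The backrest rises 95 mm along (-sin 22deg, 0, cos 22deg), leaning back 22 deg (0.384 rad) from vertical. The ledge runs 24 mm out along (cos 22deg, 0, sin 22deg), square to it, to a lip 13.5 mm high.
- strip_tray: Identification strip with coloured wells in its white tray, 52 (x) x 200 (y) x 14 mm, loose, lying on the bench some 110 mm out in front of the stand's ledge corner; origin at the centre of its underside. It stays where it is.
- dishes: Stack of three culture plates, 90 mm across, 45 mm high, loose, on the bench between rack and stand; origin at the centre of the underside. It stays where it is.
- vials: Grey block 100 x 100 mm with 25 yellow-capped vials, 46 mm high in all, loose, on the bench out in front (+x) of the rack; origin at the centre of the underside. It stays where it is.
- backrest_top (a point): Middle of the backrest's top edge, on its front face, same axes as ledge_corner. The reading stand is fixed, of 3 mm grey sheet steel, 180 mm wide along y; a rear leg slopes from this edge down to the bench 100 mm behind the corner. A resting chart reaches 53 mm up the slope beyond this edge, clear of the stand on both faces.

How it is judged:
On the way:
1. the yellow-edged chart has been lifted out of the rack (its centre more than 130 mm above the bench) (height (world z) of chart_center above 0.13 m), for 0.2 s.
At the end, for the whole second after the job is handed in: The yellow-edged chart rests on the stand: lower edge on the ledge behind the lip, leaning back 15 to 34 degrees on the backrest, right way up, patches facing out, square within 8 degrees, within 35 mm of the middle; blue-edged chart, tray, plates and vials within 20 mm of where they were (x of chart_foot in the frame of ledge_corner between -0.002 and 0.022 m and z of chart_foot in the frame of ledge_corner between -0.003 and 0.012 m and y of chart_center in the frame of ledge_corner between -0.035 and 0.035 m and angle between chart_center's own z axis and vertical between 0.26 and 0.6 rad and angle between chart_center's own x axis and vertical below 1.33 rad and angle between the y axis of chart_center and the y axis of ledge_corner, either way round below 0.15 rad and linear speed of chart below 0.02 m/s and distance of each of other_chart_center, strip_tray, dishes, vials from where it was at the start of the episode below 0.02 m); the robot touches nothing.
It fails at once if the yellow-edged chart is dropped (moves faster than 0.5 m/s with no finger touching it) (linear speed of chart above 0.5 m/s and contact force between the fingers and chart below 0.05 N).
It fails at once if the blue-edged chart is pulled up or displaced by more than 30 mm (distance of other_chart_center from where it was at the start of the episode above 0.03 m).
It fails at once if the strip tray, culture plates or vials are pushed by more than 30 mm (distance of any of strip_tray, dishes, vials from where it was at the start of the episode above 0.03 m).
It also fails if it takes over 53 s, if anything falls off the work surface, if the arm or the gripper's body presses on something with over 40 N, if the wrist force passes 120 N, or if a joint passes its speed limit or range.

ROBOT

A 7-joint arm with a two-finger parallel gripper is mounted at the origin on the work surface. World frame = base frame: x ahead of the robot, y to its left, z up, the work surface at z = 0. Lengths are in m, angles in rad, forces in N, time in s.
With the tool pointing down it reaches from about 0.425 to 0.925 m from the base axis. Payload 6.8 kg.
Tool frame: the origin (TCP) lies on the mounting face of the last link; the fingertips stand 173 mm ahead of it and the grasp point (between the pads) lies 155 mm ahead of it; z points along the fingers, y is the line along which they close (so a half turn about z gives the same grasp; the last joint's range is limited). The gripper opens to 85 mm and grips with 20 to 120 N. Pads are 22 mm wide; open, the fingers measure 114 mm over their backs; the gripper's body (76 mm by 85 mm) begins 54 mm behind the grasp point. The pads swing forward as they close: fully open they stand 13 mm farther back than shut.
Start: joints at [-1.344, 0.477, 0.022, 1.555, -0.011, 1.109, -0.083], TCP at [0.222, 0.638, 0.405] pointing down, gripper open.
Joint ranges: [-2.96, 2.96], [-0.34, 2.1], [-1.41, 1.46], [0.24, 2.44], [-1.37, 4.51], [0.17, 1.92], [-2.96, 2.96]. Speed limits (rad/s): [2.39, 2.39, 3.14, 3.14, 3.14, 3.14, 3.14].

INTERFACE

Orientations are given as a unit quaternion [w, x, y, z].
In Python, from station import bot gives the robot as it stands. The module is installed in compiled form; this text tells all that it offers.
- The arm moves only by the shell command python3 -m pendant 'ROWS' [FORCE]. ROWS is JSON, a list of rows, each a list of 5 numbers: the finger opening in m, from 0 to 0.0854, then the shift along the tool's x, y, z in m, then the turn about the tool's z in degrees. In form: [[jaw, x, y, z, yaw], ...]. A call has 1 to 12 rows; each row shifts and turns the commanded pose from where the row before left it, along the tool's axes as they then stand; what a row does not reach is not made up. A row lasts 1/12 s, in which the tool goes at most 41.7 mm and 7.16 degrees, less where a joint would pass 70% of its speed; a pose out of reach is approached as far as the arm can. A call with a gripper value outside its range is refused whole. The fingers move at their own pace and stop on an object; FORCE is the grip in N (left out, the last holds). Time passes only in rows, so rows that do not move let the fingers close. It gives the time, the measured TCP pose, the force, the opening and the grip force at its end, in the units of the state.
- bot.get_obs(): the state, without advancing time (a new reading comes with each control period).
- bot.read_camera(name): name is "scene" or "top"; returns (picture, depth): 480x640x3 uint8, blue, green, red; 480x640 float32, m along the optical axis (not along the pixel's ray), 0 where there is no reading.
- bot.camera_model(name): a dict with "intrinsics" (3x3 intrinsics, pixels), "dist_coeffs" ([k1, k2, p1, p2, k3] as OpenCV has them; the pictures are not rectified), "R" (3x3) and "t" (3): a world point X has camera coordinates R X + t. Camera axes: x right, y down, z forward; pixel columns grow to the right and rows downward; lengths in m; the calibration is good to about 2 mm. A picture is of the moment at which its call begins. camera_model takes no time and is no camera call.
- bot.hand_in(): hands the job in; it is judged then, once.
Trained networks look in the newest picture that a camera, given by its name, has taken for a name from the list of things; names that differ only in an ending like _2 or _b are one class to them, and where a whole thing is asked for, a point or a joint stands for the part that bears it (a point fixed in the world has none). Each returns a list of dicts, best first, with "score" (0 to 1); they miss things now and then, are a little off and sometimes report something else, mostly with a low value. They report only what shows in the picture. A call takes as long as a camera call.
- bot.boxes_of(name, camera): "at" ([column, row] in pixels, amid what is visible of it).
- bot.trace(name, camera): "mask" (480x640 bool, what is visible of it) and "at" ([column, row] in pixels, amid what is visible of it).
- bot.pinpoint(name, camera): "at" ([column, row] in pixels: a listed point, or the origin of a listed thing).
The state is a dict: "t": time; "q": joint angles; "joint_vel": joint speeds; "joint_torque": joint torques, N m; "eef_pos": TCP position; "tool_rot": TCP orientation; "contact_force": force on the tool from outside, world axes, zero at the start; "torque": the same for the moment, N m; "gripper_width": opening from 0.0 (shut) to 1.0 (fully open); "grasp_force": force on a finger pad.
Only numpy, scipy, OpenCV 4.12 (cv2) and the standard library are available. Lean on these libraries where they do the work, as an engineer would, in place of code of your own. Each camera call takes 0.05 s, during which the arm holds its last target. There are 200 camera calls.

## Working session

There is one attempt and no reset: what is moved stays moved. The work goes in short steps, Python scripts to look and compute and a shell command to move; the robot and the scene stay as the last step left them, time stands still between calls to the robot, and variables do not carry over. Pictures are saved under pics/ and viewed, at most 10 in all, crops included, and the job is handed in when it is done.

```bash
mkdir -p pics; cat > h.py <<'E'
import numpy as np, cv2
from station import bot
def cam(n):
    m=bot.camera_model(n); return [np.array(m[k],float) for k in("intrinsics","dist_coeffs","R","t")]
def ray(n,px):
    K,d,R,t=cam(n); u=cv2.undistortPoints(np.array([[px]],float),K,d)[0,0]
    return -R.T@t, R.T@np.array([u[0],u[1],1])
def at_depth(n,px,z):
    o,r=ray(n,px); return o+r*z
def at_z(n,px,h):
    o,r=ray(n,px); return o+r*(h-o[2])/r[2]
def cloud(n,depth,mask):
    K,d,R,t=cam(n); v,u=np.nonzero(mask&(depth>0))
    p=cv2.undistortPoints(np.stack([u,v],1).astype(float)[:,None],K,d)[:,0]
    z=depth[v,u][:,None]; return (np.hstack([p*z,z])-t)@R
E
python3 - <<'E'
from h import *
np.set_printoptions(precision=4,suppress=True)
o=bot.get_obs(); print(o['t'],o['eef_pos'],o['tool_rot'])
ims=[]
for c in("scene","top"):
    im,d=bot.read_camera(c); ims.append(im); np.savez(f"{c}.npz",im=im,d=d)
    print(c,"cam pos",ray(c,[320,240]))
    for n in("chart_center","chart_foot","other_chart_center","rack","ledge_corner","backrest_top","strip_tray","dishes","vials"):
        for r in bot.pinpoint(n,c)[:2]:
            u,v=map(int,np.clip(r["at"],0,[639,479])); z=d[v,u]
            print(c,n,round(r["score"],2),np.round(r["at"],1),at_depth(c,r["at"],z) if z>0 else None)
    cv2.imwrite(f"pics/{c}0.png",im)
E
```

```text
0.0 [0.2217 0.6373 0.4037] [-0.0001  0.1666  0.986  -0.0009]
scene cam pos (array([ 1.0148, -0.5407,  0.8179]), array([-0.3815,  0.5453, -0.7465]))
scene chart_center 0.64 [375.2 157.3] [0.6031 0.2806 0.0934]
scene chart_foot 0.59 [370.6 185.3] [0.6088 0.2593 0.0226]
scene other_chart_center 0.97 [344.2 153.4] [0.5415 0.2389 0.1047]
scene rack 0.55 [355.5 184. ] [0.5696 0.2529 0.0118]
scene ledge_corner 0.93 [230.7 347.1] [ 0.6196 -0.2695  0.016 ]
scene backrest_top 0.91 [213.4 304.3] [ 0.5164 -0.21   -0.0012]
scene strip_tray 0.59 [253.6 406.1] [ 0.7262 -0.3321  0.0114]
scene dishes 0.92 [279.1 241.4] [ 0.5501 -0.0292  0.0456]
scene vials 0.86 [408.9 203.5] [0.7275 0.2268 0.0509]
scene vials 0.53 [216.7 303. ] [ 0.5213 -0.2047  0.0012]
top cam pos (array([ 0.4613, -0.0068,  1.1561]), array([ 0.1841, -0.007 , -0.9833]))
top chart_center 0.64 [171.2 270.6] [0.5963 0.2592 0.1396]
top chart_center 0.44 [468.1 217.8] [ 0.7198 -0.3222  0.0155]
top chart_foot 0.9 [176.7 279.9] [0.5916 0.2755 0.0318]
top chart_foot 0.6 [181.  290.6] [0.5718 0.271  0.0113]
top other_chart_center 0.89 [179.  307.5] [0.5285 0.2416 0.1431]
top other_chart_center 0.56 [184.1 292.8] [0.5674 0.2649 0.0097]
top rack 0.57 [182.5 292.9] [0.5672 0.268  0.0104]
top ledge_corner 0.55 [440.5 261. ] [ 0.63   -0.262   0.0127]
top backrest_top 0.68 [450.7 275.1] [ 0.5915 -0.2631  0.0892]
top strip_tray 0.69 [468.1 214.8] [ 0.7278 -0.3245  0.0086]
top dishes 0.68 [313.3 309.8] [ 0.5292 -0.0005  0.0478]
top vials 0.63 [181.5 228.9] [0.6957 0.2681 0.0372]
```

View pics/scene0.png

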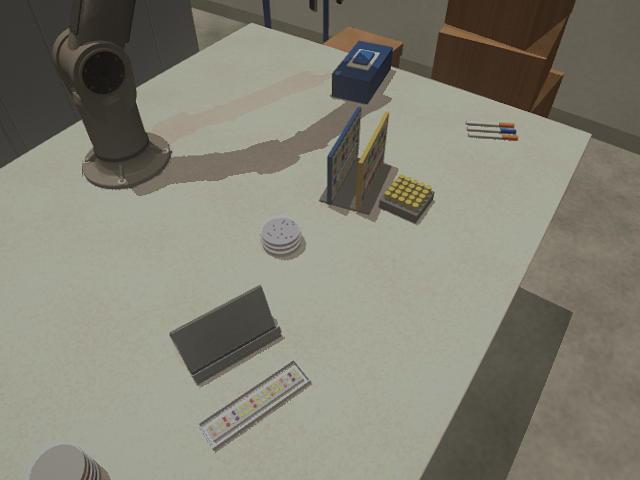

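View pics/top0.png

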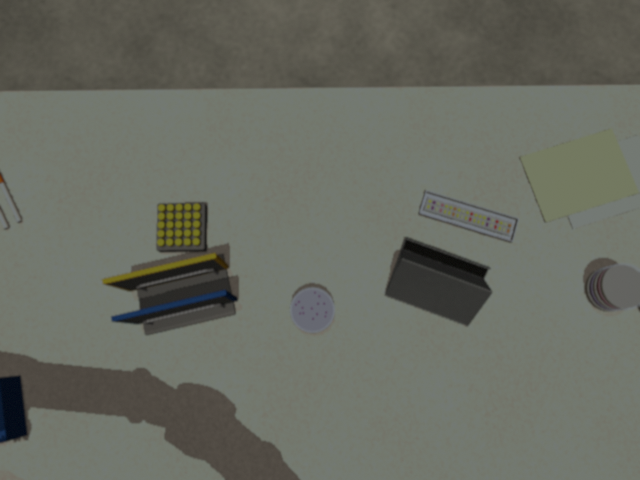

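The scene view shows the yellow chart at (372,160), the blue one at (344,155) and the stand at (225,330). The top view has the yellow chart's top edge running from (105,282) to (225,260), with the dishes at (313,310) and the stand at (440,280). Next I'll fit the chart's top edge and the stand geometry from depth.

```bash
python3 - <<'E'
from h import *
np.set_printoptions(precision=4,suppress=True)
for c,boxs in(("top",(380,225,500,335)),("scene",(160,280,295,390))):
    f=np.load(c+".npz"); im,d=f["im"],f["d"]
    hsv=cv2.cvtColor(im,cv2.COLOR_BGR2HSV)
    for nm,lo,hi in(("yellow",(18,120,60),(35,255,255)),("blue",(100,110,40),(130,255,255))):
        m=cv2.inRange(hsv,lo,hi)>0
        P=cloud(c,d,m); P=P[(P[:,2]>.148)&(P[:,2]<.17)&(abs(P[:,1]-.26)<.16)&(abs(P[:,0]-.57)<.12)]
        if len(P)<20: print(c,nm,len(P)); continue
        mu=P.mean(0); v=np.linalg.svd(P[:,:2]-mu[:2],full_matrices=0)[2][0]; v*=np.sign(v[1])
        s=(P[:,:2]-mu[:2])@v; n=np.array([v[1],-v[0]]); w=(P[:,:2]-mu[:2])@n
        print(c,nm,len(P),"mid",mu[:2]+v*(s.min()+s.max())/2,"len",np.ptp(s),"z",np.median(P[:,2]),"yaw",np.degrees(np.arctan2(-v[0],v[1])),"w",np.percentile(w,[2,98]))
    m=np.zeros(d.shape,bool); x0,y0,x1,y1=boxs; m[y0:y1,x0:x1]=1
    P=cloud(c,d,m); P=P[(P[:,2]>.02)&(P[:,2]<.12)]
    best=None; rng=np.random.default_rng(0)
    for _ in range(1500):
        a=P[rng.choice(len(P),3,0)]; n=np.cross(a[1]-a[0],a[2]-a[0]); n/=np.linalg.norm(n)+1e-12
        if not(.25<abs(n[2])<.5): continue
        k=abs((P-a[0])@n)<.003
        if best is None or k.sum()>best.sum(): best=k
    Q=P[best]; mu=Q.mean(0); n=np.linalg.svd(Q-mu,full_matrices=0)[2][2]; n*=np.sign(n[2])
    h=np.array([n[0],n[1],0]);h/=np.linalg.norm(h); yv=np.array([-h[1],h[0],0]); up=np.cross(n,yv)
    s=(Q-mu)@yv; t=(Q-mu)@up
    print(c,"stand",len(Q),len(P),"n",n,"lean",np.degrees(np.arcsin(n[2])),"yaw",np.degrees(np.arctan2(h[1],h[0])),"width",np.percentile(s,[.5,99.5]),"t",np.percentile(t,[.5,99.5]))
    ymid=(np.percentile(s,.5)+np.percentile(s,99.5))/2
    p=mu+yv*ymid; 
    cr=p-up*(p[2]-.010)/up[2]; print(" corner",cr,"top z",(mu+up*np.percentile(t,99.5))[2], "toppt", cr+up*.095)
E
```

```text
top yellow 688 mid [0.598  0.2762] len 0.20770149976790753 z 0.15683490008604184 yaw 13.094400654199902 w [-0.0045  0.0054]
top blue 680 mid [0.5309 0.2563] len 0.20814106604641336 z 0.15714071823900477 yaw 13.18160395455422 w [-0.0045  0.0051]
top stand 2706 4265 n [-0.7934  0.3014  0.5289] lean 31.931948597813793 yaw 159.20067743029986 width [-0.0894  0.089 ] t [-0.0512  0.0442]
 corner [ 0.5347 -0.2309  0.01  ] top z 0.10190447419654673 toppt [ 0.5817 -0.2487  0.0906]
scene yellow 239 mid [0.5988 0.2751] len 0.21260254529999406 z 0.15700454092915175 yaw 12.962020129065717 w [-0.0047  0.0044]
scene blue 165 mid [0.5315 0.2542] len 0.20521992016534427 z 0.15760967291102862 yaw 12.65730175896092 w [-0.0039  0.0036]
scene stand 3890 4752 n [ 0.8653 -0.3288  0.3783] lean 22.23128775764075 yaw -20.805599900458358 width [-0.0858  0.0926] t [-0.0449  0.0421]
 corner [ 0.6236 -0.2666  0.01  ] top z 0.101056893339719 toppt [ 0.59   -0.2538  0.0979]
```

```bash
cat > go.py <<'E'
import sys
from h import *
from scipy.spatial.transform import Rotation as Ro
np.set_printoptions(precision=4,suppress=True)
o=bot.get_obs(); w,x,y,z=o['tool_rot']; R=Ro.from_quat([x,y,z,w]).as_matrix()
gx,gy,gz,yaw=map(float,sys.argv[1:5])  # target TCP xyz, yaw of tool y axis (deg)
cur=np.degrees(np.arctan2(R[1,1],R[0,1]))
print("t",o['t'],"pos",o['eef_pos'],"yaw",cur,"tilt",R[:,2],"q",o['q'],"F",o['contact_force'],"w",o['gripper_width'],o['grasp_force'])
print("tool shift mm",1000*R.T@(np.array([gx,gy,gz])-o['eef_pos']),"turn",(cur-yaw+180)%360-180)
E
python3 -m pendant '[[0.05,-0.033,-0.015,0,0],[0.05,-0.033,-0.015,0,0],[0.05,-0.033,-0.015,0,0],[0.05,-0.033,-0.015,0,0],[0.05,-0.033,-0.015,0,0],[0.05,-0.033,-0.015,0,0],[0.05,-0.033,-0.015,0,0],[0.05,-0.033,-0.015,0,0],[0.05,-0.033,-0.015,0,0],[0.05,-0.033,-0.015,0,0],[0.05,-0.033,-0.015,0,0],[0.05,-0.033,-0.015,0,0]]' 50; python3 go.py .5985 .2757 .404 13.1
```

```text
t: 2.0
eef_pos: [0.5378, 0.336, 0.405]
tool_rot: [0.0, 0.167, 0.986, 0.0]
contact_force: [-0.4, 0.4, 0.1]
gripper_width: 0.581
grasp_force: 0.0
t 2.0 pos [0.5378 0.336  0.405 ] yaw 70.81971493686177 tilt [ 0.0004  0.0003 -1.    ] q [-0.7641  0.4101  0.1442  1.6668 -0.0655  1.0688  0.6358] F [-0.3613  0.3803  0.0565] w 0.5813639888140512 0.0
tool shift mm [-77.1795 -36.9729   0.9742] turn 57.71971493686178
```

```bash
python3 -m pendant '[[0.05,-0.026,-0.012,0,0],[0.05,-0.026,-0.012,0,0],[0.05,-0.025,-0.013,0,0],[0.05,0,0,0,6.5],[0.05,0,0,0,6.5],[0.05,0,0,0,6.5],[0.05,0,0,0,6.5],[0.05,0,0,0,6.5],[0.05,0,0,0,6.5],[0.05,0,0,0,6.5],[0.05,0,0,0,6.5],[0.05,0,0,0,5.7]]' 50; python3 go.py .5985 .2757 .290 13.1
```

```text
t: 3.0
eef_pos: [0.5972, 0.2773, 0.4047]
tool_rot: [-0.0, 0.624, 0.782, 0.0]
contact_force: [-0.2, -0.8, -0.7]
gripper_width: 0.583
grasp_force: 0.0
t 3.0 pos [0.5972 0.2773 0.4047] yaw 12.800076135150517 tilt [ 0.      0.0002 -1.    ] q [-0.8066  0.4691  0.39    1.6184 -0.195   1.0926 -0.1412] F [-0.2006 -0.7796 -0.7053] w 0.5834835992209886 0.0
tool shift mm [ -1.8461   0.9416 114.7395] turn -0.2999238648494895
```

Descend and grip.

```bash
python3 -m pendant '[[0.05,-0.002,0.001,0.025,-0.3],[0.05,0,0,0.025,0],[0.05,0,0,0.025,0],[0.05,0,0,0.02,0],[0.05,0,0,0.02,0],[0.05,0,0,0,0],[0,0,0,0,0],[0,0,0,0,0],[0,0,0,0,0],[0,0,0,0,0],[0,0,0,0,0],[0,0,0,0,0]]' 50; python3 -m pendant '[[0,0,0,0,0],[0,0,0,0,0],[0,0,0,0,0],[0,0,0,0,0]]' 50; python3 go.py .5985 .2757 .290 13.1
```

```text
t: 4.0
eef_pos: [0.5992, 0.2756, 0.2915]
tool_rot: [0.0, 0.62, 0.785, 0.001]
contact_force: [-0.4, -0.5, 6.7]
gripper_width: 0.109
grasp_force: 50.0
t: 4.33
eef_pos: [0.5993, 0.2756, 0.2915]
tool_rot: [0.0, 0.62, 0.785, 0.001]
contact_force: [-1.1, -0.2, 6.7]
gripper_width: 0.116
grasp_force: 50.0
t 4.3333 pos [0.5993 0.2756 0.2915] yaw 13.415171249692923 tilt [ 0.0024  0.0015 -1.    ] q [-0.7702  0.5884  0.3466  1.7093 -0.2466  0.8841 -0.0864] F [-1.1491 -0.2048  6.7344] w 0.1163353110678899 49.995678663253784
tool shift mm [ 0.2628 -0.7214  1.5272] turn 0.31517124969292354
```

```bash
python3 -m pendant '[[0,0,0,-0.008,0],[0,0,0,-0.012,0],[0,0,0,-0.015,0],[0,0,0,-0.015,0],[0,0,0,-0.015,0],[0,0,0,-0.015,0],[0,0,0,-0.015,0],[0,0,0,-0.015,0],[0,0,0,-0.01,0],[0,0,0,-0.005,0],[0,0,0,0,0],[0,0,0,0,0]]' 50; python3 - <<'E'
from h import *
im,d=bot.read_camera("scene"); cv2.imwrite("pics/s1.png",im[40:280,250:570].repeat(2,0).repeat(2,1))
E
python3 go.py .63 -.269 .415 -20.8
```

```text
t: 5.33
eef_pos: [0.5985, 0.2754, 0.4145]
tool_rot: [-0.0, 0.62, 0.785, -0.0]
contact_force: [-0.9, 0.1, -2.0]
gripper_width: 0.11
grasp_force: 48.8
t 5.3833 pos [0.5983 0.2754 0.4139] yaw 13.421359678986798 tilt [-0.0013 -0.0006 -1.    ] q [-0.8044  0.4618  0.3916  1.6074 -0.1909  1.1118 -0.1304] F [ 1.5215 -1.0173 -1.6463] w 0.11347878510983815 48.83223295211792
tool shift mm [-536.8863  -95.5374   -0.8195] turn 34.2213596789868
```

View pics/s1.png

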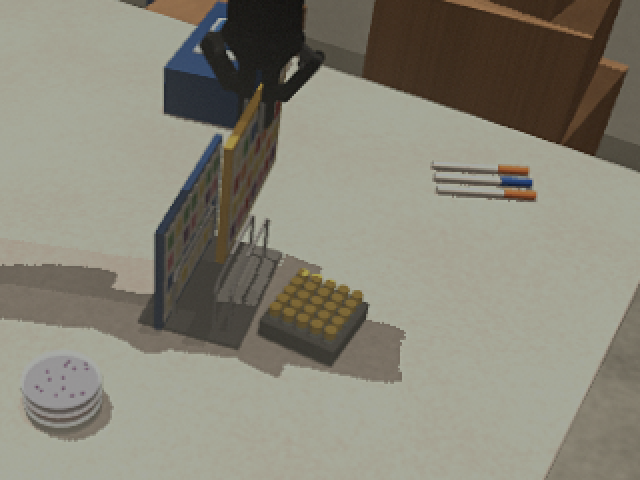

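The yellow chart hangs level at crop (250,180), clear of the rack; the blue chart, vials and plates haven't moved. Now I'll carry it over.

```bash
python3 -m pendant '[[0,-0.012,-0.002,0,0],[0,-0.02,-0.0036,0,0],[0,-0.025,-0.0045,0,0],[0,-0.025,-0.0045,0,0],[0,-0.025,-0.0045,0,0],[0,-0.025,-0.0045,0,0],[0,-0.025,-0.0045,0,0],[0,-0.025,-0.0045,0,0],[0,-0.025,-0.0045,0,0],[0,-0.025,-0.0045,0,0],[0,-0.025,-0.0045,0,0],[0,-0.025,-0.0045,0,0]]' 50; python3 -m pendant '[[0,-0.025,-0.0045,0,0],[0,-0.025,-0.0045,0,0],[0,-0.025,-0.0045,0,0],[0,-0.025,-0.0045,0,0],[0,-0.025,-0.0045,0,0],[0,-0.025,-0.0045,0,0],[0,-0.025,-0.0045,0,0],[0,-0.025,-0.0045,0,0],[0,-0.025,-0.0045,0,0],[0,-0.015,-0.003,0,0],[0,-0.008,-0.002,0,0],[0,0,0,0,0]]' 50; python3 go.py .6305 -.269 .415 -20.8
```

```text
t: 6.38
eef_pos: [0.6142, -0.0129, 0.4139]
tool_rot: [-0.0, 0.62, 0.785, -0.001]
contact_force: [0.2, -0.5, -1.9]
gripper_width: 0.112
grasp_force: 48.8
t: 7.38
eef_pos: [0.6272, -0.2647, 0.4142]
tool_rot: [-0.0, 0.621, 0.784, -0.001]
contact_force: [-1.1, -0.7, -1.5]
gripper_width: 0.11
grasp_force: 48.8
t 7.3833 pos [ 0.6272 -0.2647  0.4142] yaw 13.222047717861466 tilt [-0.0011 -0.0009 -1.    ] q [-0.0356  0.5167  0.5047  1.555  -0.2647  1.1394  0.756 ] F [-1.0959 -0.6535 -1.5127] w 0.11028811152143617 48.836490511894226
tool shift mm [-4.9192  2.2755 -0.7654] turn 34.02204771786148
```

```bash
python3 -m pendant '[[0,0,0,0,3],[0,0,0,0,5],[0,0,0,0,5],[0,0,0,0,5],[0,0,0,0,5],[0,0,0,0,5],[0,0,0,0,4],[0,0,0,0,2],[0,0,0,0,0],[0,0,0,0,0]]' 50; python3 go.py .6305 -.269 .415 -20.8
```

```text
t: 8.22
eef_pos: [0.6286, -0.2606, 0.4144]
tool_rot: [-0.001, 0.821, 0.571, 0.0]
contact_force: [-0.1, -0.5, -1.7]
gripper_width: 0.11
grasp_force: 48.8
t 8.2167 pos [ 0.6286 -0.2606  0.4144] yaw -20.383186137244138 tilt [-0.0004  0.0011 -1.    ] q [-0.1293  0.5449  0.6442  1.5618 -0.3485  1.1528  0.2326] F [-0.0916 -0.5369 -1.6695] w 0.11024749749535644 48.80038797855377
tool shift mm [-7.2024  4.7314 -0.6433] turn 0.4168138627558733
```

```bash
python3 -m pendant '[[0,-0.007,0.005,0,0.4],[0,0,0,0.01,0],[0,0,0,0.02,0],[0,0,0,0.02,0],[0,0,0,0.015,0],[0,0,0,0.01,0],[0,0,0,0,0],[0,0,0,0,0]]' 50; python3 go.py .6305 -.269 .335 -20.8; python3 - <<'E'
from h import *
from station import bot
np.set_printoptions(precision=4,suppress=True)
h=np.array([.935,-.355,0]);yv=np.array([.355,.935,0]);C=np.array([.623,-.2665,.01])
for c in("scene","top"):
    im,d=bot.read_camera(c)
    if c=="scene": cv2.imwrite("pics/s2.png",im[200:440,120:400].repeat(2,0).repeat(2,1))
    for n in("chart_center","chart_foot","ledge_corner"):
        for r in bot.pinpoint(n,c)[:1]: print(c,n,round(r["score"],2),r["at"])
    hsv=cv2.cvtColor(im,cv2.COLOR_BGR2HSV)
    P=cloud(c,d,cv2.inRange(hsv,(18,110,50),(35,255,255))>0)-C
    Q=np.stack([P@h,P@yv,P[:,2]],1); Q=Q[(abs(Q[:,0])<.05)&(abs(Q[:,1])<.15)&(Q[:,2]>0)&(Q[:,2]<.25)]
    if len(Q)>10:
        print(c,len(Q),np.percentile(Q,[1,25,50,75,99],axis=0)); print(np.polyfit(Q[:,1],Q[:,0],1))
        np.savez(f"q_{c}.npz",Q=Q)
E
```

```text
t: 8.88
eef_pos: [0.6303, -0.2709, 0.3393]
tool_rot: [-0.0, 0.824, 0.566, -0.0]
contact_force: [0.1, 0.5, -0.6]
gripper_width: 0.111
grasp_force: 48.8
t 8.8833 pos [ 0.6303 -0.2709  0.3393] yaw -20.993753324672262 tilt [-0.0008  0.0001 -1.    ] q [-0.0891  0.6247  0.6075  1.6165 -0.4001  1.0285  0.2731] F [ 0.1087  0.5381 -0.6044] w 0.11078716162769853 48.804423809051514
tool shift mm [ 1.8833 -0.5102  4.2627] turn -0.19375332467225803
scene chart_center 0.73 [226.1, 313.9]
scene chart_foot 0.69 [232.3, 338.9]
scene ledge_corner 0.94 [234.8, 346.7]
scene 1591 [[ 0.0028 -0.1041  0.0465]
 [ 0.0103 -0.0705  0.1071]
 [ 0.012  -0.02    0.1725]
 [ 0.013   0.0538  0.1938]
 [ 0.0148  0.102   0.1968]]
[0.0048 0.0111]
top chart_center 0.97 [458.3, 253.1]
top chart_foot 0.81 [447.4, 257.6]
top ledge_corner 0.88 [443.2, 263.6]
top 359 [[0.0039 0.0122 0.0786]
 [0.0057 0.0374 0.1947]
 [0.0084 0.0623 0.1959]
 [0.0113 0.0869 0.1973]
 [0.0146 0.1059 0.2003]]
[-0.0052  0.009 ]
```

View pics/s2.png

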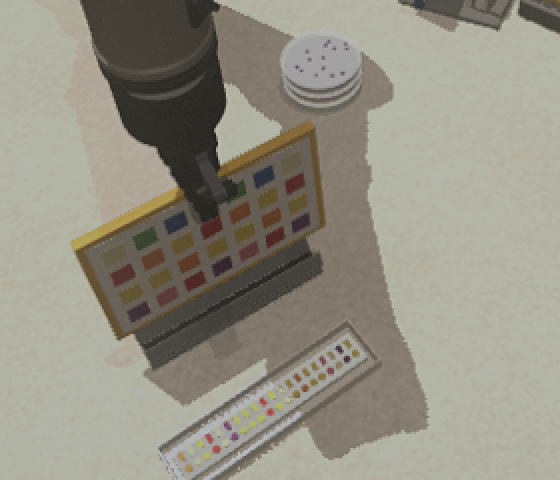

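The chart hangs square and level above the stand at crop (200,230), and the lip is visible below it. Before lowering, I'll check the lip profile in the first depth images.

```bash
python3 - <<'E'
from h import *
np.set_printoptions(precision=4,suppress=True)
h=np.array([.935,-.355,0]);yv=np.array([.355,.935,0]);C=np.array([.623,-.2665,.01])
for c in("scene","top"):
    d=np.load(c+".npz")["d"]; P=cloud(c,d,np.ones(d.shape,bool))-C
    Q=np.stack([P@h,P@yv,P[:,2]],1); Q=Q[(abs(Q[:,1])<.08)&(Q[:,2]>-.004)&(Q[:,2]<.12)&(abs(Q[:,0])<.06)]
    for a in np.arange(-.04,.036,.004):
        k=Q[(Q[:,0]>=a)&(Q[:,0]<a+.004)]
        if len(k)>5: print(c,"x %.3f"%(a+.002),len(k),"z",np.percentile(k[:,2],[5,50,95]))
px=[np.array([234.8,346.7]),np.array([443.2,263.6])]
A=[ray(c,p) for c,p in zip(("scene","top"),px)]
M=np.zeros((3,3));b=np.zeros(3)
for o,r in A:
    r=r/np.linalg.norm(r);S=np.eye(3)-np.outer(r,r);M+=S;b+=S@o
X=np.linalg.solve(M,b);print("corner tri",X,(X-C)@h,(X-C)@yv)
E
```

```text
scene x -0.038 187 z [0.086  0.0886 0.0909]
scene x -0.034 393 z [0.0779 0.0846 0.0899]
scene x -0.030 441 z [0.0676 0.0756 0.0827]
scene x -0.026 439 z [0.0581 0.0654 0.0728]
scene x -0.022 426 z [0.0486 0.056  0.0628]
scene x -0.018 438 z [0.0379 0.0457 0.0537]
scene x -0.014 407 z [0.0287 0.0357 0.0426]
scene x -0.010 413 z [0.0183 0.0258 0.0333]
scene x -0.006 393 z [0.0088 0.016  0.0229]
scene x -0.002 373 z [0.0005 0.0063 0.0134]
scene x 0.002 133 z [0.0005 0.0027 0.0051]
scene x 0.006 105 z [0.0016 0.0036 0.0059]
scene x 0.010 6 z [0.0051 0.0059 0.0073]
scene x 0.018 114 z [-0.0035  0.0221  0.0243]
scene x 0.022 415 z [-0.0033  0.0176  0.0235]
scene x 0.026 209 z [0.0082 0.0121 0.0176]
top x -0.038 181 z [0.0857 0.089  0.0924]
top x -0.034 133 z [0.0837 0.0873 0.0913]
top x -0.030 88 z [0.0738 0.0778 0.0824]
top x -0.026 86 z [0.0632 0.068  0.0738]
top x -0.022 82 z [0.0542 0.0587 0.0627]
top x -0.018 78 z [0.0429 0.0488 0.0533]
top x -0.014 78 z [0.034  0.0392 0.0431]
top x -0.010 81 z [0.0246 0.0288 0.033 ]
top x -0.006 66 z [0.0151 0.0189 0.0232]
top x -0.002 80 z [0.0041 0.009  0.0127]
top x 0.002 138 z [-0.0009  0.0025  0.0058]
top x 0.006 163 z [-0.0008  0.0033  0.0076]
top x 0.010 162 z [0.0005 0.005  0.0083]
top x 0.014 168 z [0.0026 0.0066 0.01  ]
top x 0.018 224 z [0.0046 0.0093 0.0252]
top x 0.022 156 z [0.0067 0.02   0.025 ]
top x 0.026 47 z [0.0085 0.0129 0.0161]
corner tri [ 0.6248 -0.2655  0.0166] 0.0013392236103728463 0.001556851976086362
```

```bash
python3 -m pendant '[[0,0.001,-0.0005,0.005,0],[0,0,0,0.008,0],[0,0,0,0.008,0],[0,0,0,0.008,0],[0,0,0,0.005,0],[0,0,0,0,0],[0,0,0,0,0]]' 50; python3 go.py .6303 -.269 .2985 -20.8
```

```text
t: 9.87
eef_pos: [0.6301, -0.2696, 0.305]
tool_rot: [-0.0, 0.824, 0.566, -0.0]
contact_force: [-0.5, -0.8, -1.6]
gripper_width: 0.11
grasp_force: 48.9
t 9.8667 pos [ 0.6301 -0.2696  0.305 ] yaw -20.990343426177905 tilt [-0.0011  0.0002 -1.    ] q [-0.0779  0.6596  0.5868  1.6425 -0.4234  0.9706  0.2891] F [-0.5018 -0.8359 -1.648 ] w 0.10958490917811554 48.8679438829422
tool shift mm [ 0.6118 -0.0619  6.5333] turn -0.1903434261778898
```

```bash
python3 -m pendant '[[0,0,0,0.0015,0],[0,0,0,0.0015,0],[0,0,0,0,0]]' 50;python3 -m pendant '[[0,0,0,0.0015,0],[0,0,0,0,0]]' 50; python3 go.py .6303 -.269 .2985 -20.8
```

```text
t: 10.12
eef_pos: [0.6302, -0.2696, 0.3027]
tool_rot: [0.0, 0.824, 0.567, 0.0]
contact_force: [-0.2, 0.3, -2.2]
gripper_width: 0.11
grasp_force: 48.9
t: 10.28
eef_pos: [0.6302, -0.2695, 0.3011]
tool_rot: [-0.0, 0.824, 0.567, 0.0]
contact_force: [-0.4, -0.2, -1.1]
gripper_width: 0.111
grasp_force: 48.9
t 10.2833 pos [ 0.6302 -0.2695  0.3011] yaw -20.97946823071201 tilt [ 0.0001  0.0001 -1.    ] q [-0.0762  0.6636  0.584   1.6452 -0.4266  0.963   0.2916] F [-0.4327 -0.2286 -1.1099] w 0.11100985704490195 48.8688200712204
tool shift mm [ 0.533  -0.144   2.6151] turn -0.17946823071201834
```

```bash
for i in 1 2; do python3 -m pendant '[[0,0,0,0.001,0],[0,0,0,0,0]]' 50|egrep 'eef|cont';done; python3 -m pendant '[[0,0,0,0.001,0],[0,0,0,0,0]]' 50|egrep 'eef|cont'
```

```text
eef_pos: [0.6302, -0.2695, 0.3001]
contact_force: [0.2, 0.0, -2.5]
eef_pos: [0.6302, -0.2696, 0.2991]
contact_force: [-0.0, 0.6, -1.2]
eef_pos: [0.6303, -0.2697, 0.2983]
contact_force: [0.2, 0.8, -1.2]
```

```bash
python3 -m pendant '[[0,0,0,0.001,0],[0,0,0,0,0]]' 50|egrep 'eef|cont'; python3 -m pendant '[[0,0,0,0.001,0],[0,0,0,0,0]]' 50|egrep 'eef|cont'
```

```text
eef_pos: [0.6304, -0.2699, 0.2981]
contact_force: [-1.8, -0.2, 3.9]
eef_pos: [0.6304, -0.27, 0.2981]
contact_force: [-3.0, 0.9, 9.5]
```

```bash
python3 -m pendant '[[0,0,0,-0.001,0],[0.013,0,0,0,0],[0.015,0,0,0,0],[0.018,0,0,0,0],[0.021,0,0,0,0],[0.024,0,0,0,0],[0.027,0,0,0,0],[0.03,0,0,0,0],[0.034,0,0,0,0],[0.034,0,0,0,0],[0.034,0,0,0,0]]' 20; python3 - <<'E'
from h import *
im,d=bot.read_camera("scene"); cv2.imwrite("pics/s3.png",im[200:440,120:400].repeat(2,0).repeat(2,1))
E
```

```text
t: 12.03
eef_pos: [0.6302, -0.2696, 0.2972]
tool_rot: [-0.0, 0.824, 0.567, -0.0]
contact_force: [-1.0, 0.2, -0.7]
gripper_width: 0.394
grasp_force: 0.1
```

View pics/s3.png

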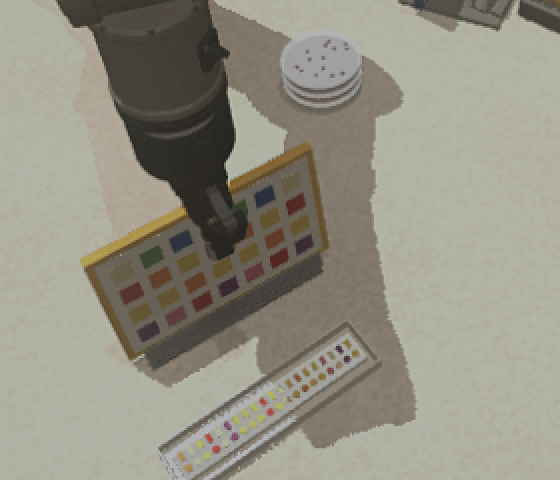

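The chart stands behind the lip (crop (230,310)) and leans on the rear finger. I'll move the tool slowly back toward the backrest.

```bash
python3 -m pendant '[[0.034,0,-0.003,0,0],[0.034,0,-0.004,0,0],[0.034,0,-0.004,0,0],[0.034,0,-0.004,0,0],[0.034,0,-0.004,0,0],[0.034,0,-0.004,0,0],[0.034,0,-0.004,0,0],[0.034,0,-0.004,0,0],[0.034,0,0,0,0]]' 20; python3 -m pendant '[[0.034,0,-0.004,0,0],[0.034,0,-0.004,0,0],[0.034,0,-0.004,0,0],[0.034,0,-0.003,0,0],[0.034,0,-0.003,0,0],[0.034,0,-0.003,0,0],[0.034,0,0,0,0],[0.034,0,0,0,0]]' 20; python3 go.py .6302 -.2696 .297 -20.8;  python3 - <<'E'
from h import *
np.set_printoptions(precision=4,suppress=True)
h=np.array([.935,-.355,0]);yv=np.array([.355,.935,0]);C=np.array([.623,-.2665,.01])
im,d=bot.read_camera("scene"); cv2.imwrite("pics/s4.png",im[200:440,120:400].repeat(2,0).repeat(2,1))
P=cloud("scene",d,cv2.inRange(cv2.cvtColor(im,cv2.COLOR_BGR2HSV),(18,110,50),(35,255,255))>0)-C
Q=np.stack([P@h,P@yv,P[:,2]],1); Q=Q[(abs(Q[:,0])<.08)&(abs(Q[:,1])<.15)&(Q[:,2]>0)&(Q[:,2]<.16)]
print(len(Q),np.percentile(Q,[1,50,99],axis=0))
F=Q[Q[:,2]<.12]; a,b,c=np.linalg.lstsq(np.c_[F[:,1:],np.ones(len(F))],F[:,0],rcond=None)[0]; print("skew",np.degrees(a),"lean",np.degrees(np.arctan(-b)),"x at z0",c)
E
```

```text
t: 12.83
eef_pos: [0.6005, -0.2582, 0.2972]
tool_rot: [-0.0, 0.824, 0.566, -0.0]
contact_force: [-1.5, 0.4, 0.7]
gripper_width: 0.399
grasp_force: 0.2
t: 13.5
eef_pos: [0.5817, -0.2509, 0.2973]
tool_rot: [0.0, 0.824, 0.567, 0.0]
contact_force: [-0.1, 0.6, 0.1]
gripper_width: 0.397
grasp_force: 0.0
t 13.5 pos [ 0.5817 -0.2509  0.2973] yaw -20.983010759466293 tilt [ 0.0002  0.     -1.    ] q [-0.1134  0.5907  0.5935  1.783  -0.4112  0.8938  0.2977] F [-0.0793  0.6076  0.1054] w 0.39689706775138145 0.0
tool shift mm [-0.0485 51.9976  0.2979] turn -0.18301075946629908
1724 [[-0.0539 -0.103   0.0078]
 [-0.0219 -0.0178  0.0842]
 [ 0.0112  0.1045  0.1424]]
skew 0.18388584437730543 lean 22.995193453223013 x at z0 0.013896036007955873
```

View pics/s4.png

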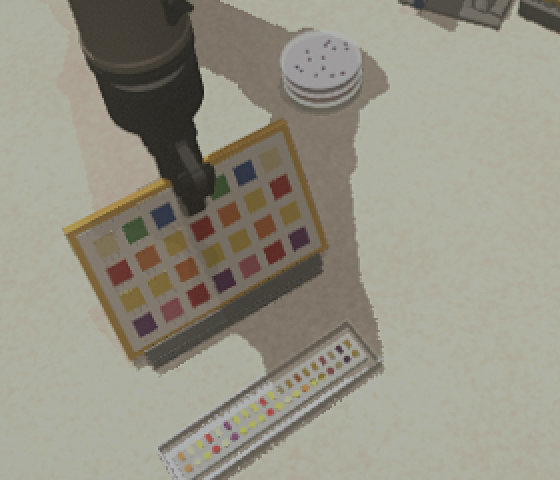

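The chart leans 23° on the backrest, and the grip reading is 0. I'll open the fingers and lift away.

```bash
python3 -m pendant '[[0.04,0,0,0,0],[0.05,0,0,0,0],[0.06,0,0,0,0],[0.06,0,0,0,0],[0.06,0,0,-0.005,0],[0.06,0,0,-0.01,0],[0.06,0,0,-0.015,0],[0.06,0,0,-0.025,0],[0.06,0,0,-0.025,0],[0.06,0,0,-0.025,0],[0.06,0,0,-0.025,0],[0.06,0,0,0,0]]' 20; python3 - <<'E'
from h import *
np.set_printoptions(precision=4,suppress=True)
h=np.array([.935,-.355,0]);yv=np.array([.355,.935,0]);C=np.array([.623,-.2665,.01])
im,d=bot.read_camera("scene"); cv2.imwrite("pics/s5.png",im[60:440,100:460].repeat(2,0).repeat(2,1)[:,:][::1,::1][160:])
P=cloud("scene",d,cv2.inRange(cv2.cvtColor(im,cv2.COLOR_BGR2HSV),(18,110,50),(35,255,255))>0)-C
Q=np.stack([P@h,P@yv,P[:,2]],1); Q=Q[(abs(Q[:,0])<.08)&(abs(Q[:,1])<.15)&(Q[:,2]>0)&(Q[:,2]<.16)]
print(len(Q),np.percentile(Q,[1,50,99],axis=0))
F=Q[Q[:,2]<.12]; a,b,c=np.linalg.lstsq(np.c_[F[:,1:],np.ones(len(F))],F[:,0],rcond=None)[0]; print("skew",np.degrees(a),"lean",np.degrees(np.arctan(-b)),"x at z0",c)
for n in("other_chart_center","strip_tray","dishes","vials","chart_foot"):
    for r in bot.pinpoint(n,"scene")[:1]: print(n,r["score"],r["at"])
E
```

```text
t: 14.55
eef_pos: [0.5825, -0.2524, 0.4337]
tool_rot: [0.004, 0.824, 0.566, 0.003]
contact_force: [0.2, -0.7, -0.3]
gripper_width: 0.704
grasp_force: 0.0
1824 [[-0.054  -0.1031  0.008 ]
 [-0.0238 -0.0052  0.0885]
 [ 0.0111  0.1043  0.1427]]
skew 0.21833913619702158 lean 23.037578140400676 x at z0 0.0139558114027091
other_chart_center 0.63 [347.2, 155.4]
strip_tray 0.94 [254.8, 404.6]
dishes 0.69 [280.5, 241.4]
vials 0.85 [407.2, 202.3]
chart_foot 0.8 [235.3, 350.7]
```

View pics/s5.png

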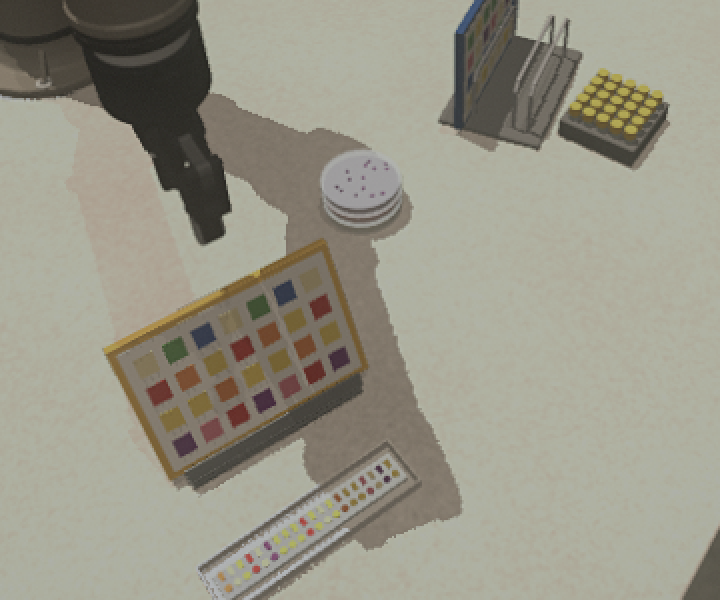

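The chart rests on the stand at crop (235,360), square, leaning 23° and about centred. The gripper is clear, and the other objects haven't moved.

```bash
python3 -m pendant '[[0.06,0,0,0,0],[0.06,0,0,0,0],[0.06,0,0,0,0]]' 20 >/dev/null; python3 -c "
from station import bot
print(bot.hand_in())"
```

```text
the job is handed in; nothing more can be done
None
```

The yellow-edged chart is on the reading stand, patches out, leaning about 23° on the backrest, square within 0.5° and roughly centred; the other objects did not visibly move, and the job was handed in at about 15 s (no verdict was returned).

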